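Empty the pan of broken teapot pieces into the reject bin

ROBOT

A 6-joint arm with a two-finger parallel gripper is mounted at the origin on the work surface. World frame = base frame: x ahead of the robot, y to its left, z up, the work surface at z = 0. Lengths are in m, angles in rad, forces in N, time in s.
With the tool pointing down it reaches from about 0.35 to 0.775 m from the base axis. Payload 5.5 kg.
Tool frame: the origin (TCP) lies on the centre line of the jaws, within the pads' length; the fingertips stand 11 mm ahead of it and the grasp point (between the pads) lies 8 mm behind it; z points along the fingers, y is the line along which they close (so a half turn about z gives the same grasp; the last joint's range is limited). The gripper opens to 85 mm and grips with 20 to 120 N. Pads are 22 mm wide; open, the fingers measure 114 mm over their backs; the gripper's body (76 mm by 85 mm) begins 54 mm behind the grasp point. The pads swing forward as they close: fully open they stand 13 mm farther back than shut.
Start: joints at [-0.14, 0.313, 0.046, 1.304, 0, 1.431], TCP at [0.575, -0, 0.242] pointing down, gripper open.
Joint ranges: [-2.76, 2.76], [-0.86, 1.69], [-1.03, 1.26], [-2.2, 2.34], [-1.47, 1.5], [-3.14, 3.14]. Speed limits (rad/s): [2.57, 2.57, 3.14, 3.14, 3.14, 3.14].

INTERFACE

Orientations are given as a unit quaternion [w, x, y, z].
In Python, from workcell import env, viewer, order, models gives the robot as it stands.
- The arm moves only by the tool drive_tool, never from a script. Its argument "series" is a list that holds one entry, the list of rows, each a list of 6 numbers: the shift along the tool's x, y, z each as a share of 120 mm, from -1 to 1, then the turn, a rotation vector about the tool's x, y, z each as a share of 180 degrees, from -1 to 1. A call has 1 to 20 rows; each row shifts and turns the commanded pose from where the row before left it, along the tool's axes as they then stand; what a row does not reach is not made up. A row lasts 1/8 s, in which the tool goes at most 62.5 mm and 10.7 degrees, less where a joint would pass 70% of its speed; a pose out of reach is approached as far as the arm can. A call with a number of a shift or a turn outside -1 to 1 is refused whole. A call with a gripper value outside its range is refused whole. "jaw" is the opening, from -1 (shut) to 1 (fully open), set as the call begins (left out, the last holds). The fingers move at their own pace and stop on an object; "grip_force" is the grip in N (left out, the last holds). Time passes only in rows, so rows that do not move let the fingers close. It gives the time, the measured TCP pose, the force, the opening and the grip force at its end, in the units of the state.
- env.get_state(): the state, without advancing time (a new reading comes with each control period).
- viewer.read_camera(name): name is "scene" or "side" or "wrist"; returns the picture (400x640x3 uint8, red, green, blue); there is no depth.
- viewer.camera_info(name): a dict with "intrinsics" (3x3 intrinsics, pixels), "D" ([k1, k2, p1, p2, k3] as OpenCV has them; the pictures are not rectified), "R" (3x3) and "t" (3): a world point X has camera coordinates R X + t; the wrist camera has in their place "T_tool_cam" (4x4, takes a point from camera to tool coordinates, whose origin is the TCP and whose axes are the flange's). Camera axes: x right, y down, z forward; pixel columns grow to the right and rows downward; lengths in m; the calibration is good to about 2 mm. A picture is of the moment at which its call begins: read the wrist's pose just before it. camera_info takes no time and is no camera call.
- order.hand_in(): hands the job in; it is judged then, once.
Trained networks look in the newest picture that a camera, given by its name, has taken for a name from the list of things; names that differ only in an ending like _2 or _b are one class to them, and where a whole thing is asked for, a point or a joint stands for the part that bears it (a point fixed in the world has none). Each returns a list of dicts, best first, with "score" (0 to 1); they miss things now and then, are a little off and sometimes report something else, mostly with a low value. They report only what shows in the picture. A call takes as long as a camera call. They do not tell look-alikes from the thing itself.
- models.silhouettes(label, camera): "region" (400x640 bool, what is visible of it) and "location" ([column, row] in pixels, amid what is visible of it).
The state is a dict: "clock": time; "joint_pos": joint angles; "qvel": joint speeds; "tau": joint torques, N m; "tcp_pos": TCP position; "orientation": TCP orientation; "wrist_force": force on the tool from outside, world axes, zero at the start; "ft_torque": the same for the moment, N m; "finger_gap": finger opening in m; "grip_force": force on a finger pad.
Only numpy, scipy, OpenCV 4.12 (cv2) and the standard library are available. Lean on these libraries where they do the work, as an engineer would, in place of code of your own. Each camera call takes 0.05 s, during which the arm holds its last target. There are 200 camera calls.

TASK

Carry the steel scrap pan by its overhead bar, with all three broken teapot pieces still in it, and set it down flat and square on the wooden riser with its open lip out over the bin, then let go of it. Next take it by the rod at its back, lift that end so the pieces slide off into the bin, and lower the empty pan flat onto the riser again with its lip still over the bin. Leave the two teapots and the cup where they stand.

Things in the scene. Friction and masses are not known exactly. Their poses are not given: they have to be found in the camera images.
- pan: Loose scrap pan of bare sheet steel, 0.3 to 0.5 kg: floor 170 (x) x 160 (y) x 4 mm, walls 4 mm thick and 40 mm high on the back (-x) and both sides, open at the front (+x). Origin: centre of the underside; x points to the open front, z up. An arch over its middle carries the overhead bar; the back rod stands out behind it. At the start it stands on the table, either left or right of the riser.
- pan_bar (a point): Middle of the overhead carrying bar of the pan: pale wood, square-edged, 14 mm wide along the pan's x, 20 mm high, 152 mm clear length along the pan's y; 115 mm above the pan's underside. Axes as the pan's.
- pan_rod: Round wooden rod of the pan, 12 mm thick, 136 mm long along the pan's y, fixed behind the back wall on two 10 mm arms at y = +-62 mm. Origin: its middle, at pan x = -130 mm, z = 45 mm; the gap between rod and back wall is 39 mm. It can turn between the fingers. Axes as the pan's.
- pan_lip (a point): Middle of the pan's open front edge, at its underside (pan x = +85 mm).
- wall_shard: Loose curved piece of broken clay teapot wall, 80 mm long, 7 mm thick, 38 mm high as it stands. It starts in the front half of the pan. Origin: middle of its underside. 80 g.
- base_shard: Loose round teapot bottom with a jagged stub of wall, 64 mm across, 33 mm high, clay. It starts in the back half of the pan. Origin: middle of its underside. 110 g.
- lid_shard: Loose round clay teapot lid with a knob, 62 mm across, 31 mm high. It starts in the back half of the pan. Origin: middle of its underside. 80 g.
- riser: Fixed wooden riser (low bench): top 150 (x) x 200 (y) mm, 95 mm high. Origin: centre of its underside, on the table; x points to the bin.
- bin: Fixed open reject bin of pale green plastic, 220 (x) x 240 (y) x 75 mm high, walls and floor 5 mm. Origin: centre of its underside, 188 mm from the riser's origin along the riser's x, same axes; its near wall stands 3 mm beyond the riser's far edge.
- teapot_a: Bystander: dark red clay teapot, 86 mm high, 150 mm from spout to handle, on the table at the far left. Origin: centre of its underside.
- teapot_b: Bystander: blackish clay teapot, 77 mm high, 135 mm from spout to handle, on the table at the far right. Origin: centre of its underside.
- cup: Bystander: ochre cup, 72 mm across, 55 mm high, on the table near the robot's base. Origin: centre of its underside.
Things that resemble listed ones, but are neither listed nor needed, are in the scene too. Leave any purple look-alike of the base_shard alone.

How it is judged:
By the outcome, as a careful person would: the job done as asked, in the order asked, and still so for the second after the job is handed in, with the robot touching nothing.
It also fails if it takes over 72 s, if anything falls off the work surface, if the arm or the gripper's body presses on something with over 40 N, if the wrist force passes 120 N, or if a joint passes its speed limit or range.

## Working session

There is one attempt and no reset: what is moved stays moved. The work goes in short steps, Python scripts to look and compute and a tool call to move; the robot and the scene stay as the last step left them, time stands still between calls to the robot, and variables do not carry over. Pictures are saved under pics/ and viewed, at most 10 in all, crops included, and the job is handed in when it is done.

Besides the shell and the picture viewer there is one more tool, called after ">>>" by a JSON object that holds its "op" and its "data". drive_tool: Moves the arm, as the interface text tells. Its arguments: {"type":"object","properties":{"series":{"type":"array"},"jaw":{"type":"number"},"grip_force":{"type":"number"}},"required":["series"]}

```bash
ls; mkdir -p pics
python3 - <<'E'
from workcell import env, viewer, order, models
import cv2, numpy as np
s=env.get_state(); print({k:np.round(v,3).tolist() for k,v in s.items()})
for c in ("scene","side"):
    im=viewer.read_camera(c); cv2.imwrite(f"pics/{c}0.png",im[:,:,::-1])
    i=viewer.camera_info(c); print(c,{k:np.round(v,4).tolist() for k,v in i.items() if k!='name'} )
    for l in ("pan","pan_bar","pan_rod","riser","bin","wall_shard","base_shard","lid_shard","teapot_a","teapot_b","cup"):
        print(l,[(round(float(d["score"]),2),np.round(d["location"]).tolist(),int(d["region"].sum())) for d in models.silhouettes(l,c)])
print(np.round(viewer.camera_info("wrist")["T_tool_cam"],4).tolist())
E
```

```text
pics
{'clock': 0.0, 'joint_pos': [-0.14, 0.314, 0.045, 1.304, -0.0, 1.431], 'qvel': [-0.002, -0.001, 0.003, 0.001, 0.001, -0.0], 'tau': [-0.003, -48.063, 29.853, 0.02, -0.0, -0.0], 'tcp_pos': [0.575, 0.0, 0.241], 'orientation': [-0.001, 0.707, 0.707, -0.001], 'wrist_force': [-0.798, -0.298, -0.127], 'ft_torque': [-0.012, 0.009, 0.011], 'grip_force': 0.0, 'finger_gap': 0.085}
scene {'intrinsics': [[376.4609, 0.0, 326.2364], [0.0, 376.4609, 202.5235], [0.0, 0.0, 1.0]], 'D': [-0.0254, 0.0, 0.0, 0.0, 0.0], 'R': [[-0.8676, 0.4973, 0.0004], [0.4227, 0.738, -0.526], [-0.2619, -0.4562, -0.8505]], 't': [0.4731, -0.1802, 1.3471]}
pan [(0.83, [368.0, 263.0], 3442)]
pan_bar [(0.67, [368.0, 259.0], 3305)]
pan_rod [(0.62, [392.0, 231.0], 154)]
riser [(0.7, [290.0, 154.0], 1821)]
bin [(0.81, [244.0, 186.0], 5144)]
wall_shard [(0.52, [361.0, 276.0], 226)]
base_shard [(0.57, [438.0, 250.0], 348), (0.49, [385.0, 266.0], 180)]
lid_shard [(0.66, [364.0, 249.0], 117), (0.31, [369.0, 264.0], 3100)]
teapot_a [(0.92, [434.0, 373.0], 1326), (0.84, [248.0, 107.0], 454)]
teapot_b [(0.92, [434.0, 373.0], 1326),
[... 337 characters left out ...]
0], 1483)]
pan_bar [(0.98, [317.0, 171.0], 1613), (0.45, [278.0, 172.0], 116), (0.2, [326.0, 271.0], 4351)]
pan_rod []
riser [(0.73, [328.0, 272.0], 4283), (0.29, [396.0, 269.0], 6882)]
bin [(0.68, [394.0, 268.0], 6853)]
wall_shard [(0.56, [316.0, 158.0], 26)]
base_shard [(0.78, [304.0, 163.0], 282), (0.67, [250.0, 156.0], 198), (0.15, [329.0, 271.0], 4252)]
lid_shard [(0.53, [310.0, 177.0], 165)]
teapot_a [(0.98, [314.0, 100.0], 354), (0.91, [348.0, 376.0], 1084)]
teapot_b [(0.98, [314.0, 100.0], 354), (0.91, [348.0, 376.0], 1084)]
cup [(0.32, [281.0, 173.0], 174)]
[[-0.0005, -0.958, -0.2867, 0.0725], [1.0, -0.0005, -0.0002, -0.0006], [0.0001, -0.2867, 0.958, -0.1324], [0.0, 0.0, 0.0, 1.0]]
```

View pics/scene0.png

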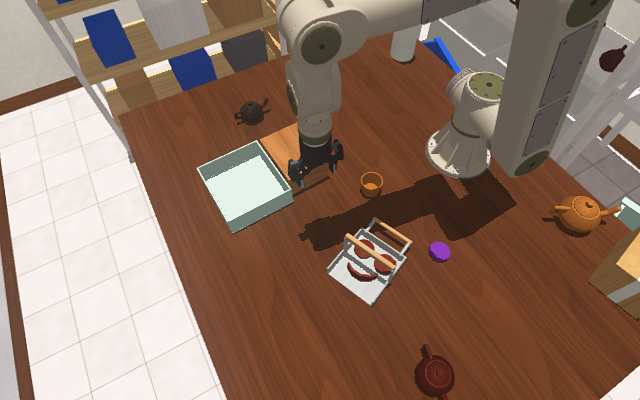

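View pics/side0.png

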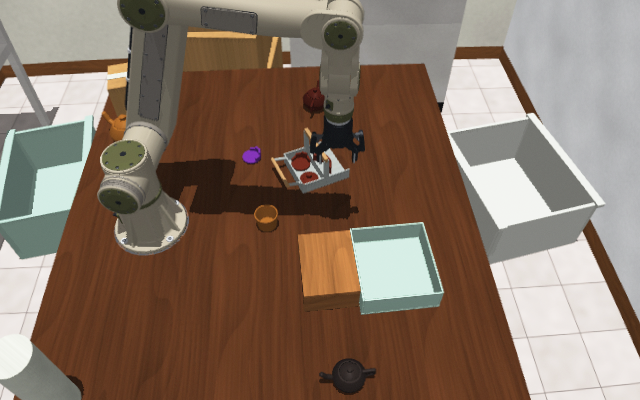

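Scene: the pan is left of the riser with its rod toward the robot, bar about (368,252), rod (392,231). The purple look-alike is at (438,250) and the cup at (372,185). Side: riser top around (330,265), bin (395,265), black teapot at (348,376). Next I fit poses by silhouette overlap.

```bash
cat > h.py <<'E'
from workcell import env, viewer, order, models
import cv2, numpy as np
from scipy.optimize import minimize
from scipy.spatial.transform import Rotation as Ro
def cam(c):
    i=viewer.camera_info(c); K=np.array(i["intrinsics"]);D=np.array(i["D"])
    if c=="wrist":
        s=env.get_state();q=s["orientation"];T=np.eye(4);T[:3,:3]=Ro.from_quat([q[1],q[2],q[3],q[0]]).as_matrix();T[:3,3]=s["tcp_pos"]
        M=np.linalg.inv(T@np.array(i["T_tool_cam"]));return K,D,M[:3,:3],M[:3,3]
    return K,D,np.array(i["R"]),np.array(i["t"])
def proj(P,C):
    K,D,R,t=C; return cv2.projectPoints(np.asarray(P,float).reshape(-1,1,3),cv2.Rodrigues(R)[0],t,K,D)[0].reshape(-1,2)
def ray(px,C):
    K,D,R,t=C; u=cv2.undistortPoints(np.array(px,float).reshape(-1,1,2),K,D).reshape(-1,2)
    d=np.c_[u,np.ones(len(u))]@R; return -R.T@t,d
def atz(px,z,C):
    o,d=ray(px,C); return o+d*((z-o[2])/d[:,2:3])
def box(x0,x1,y0,y1,z0,z1): return np.array([[x,y,z] for x in(x0,x1) for y in(y0,y1) for z in(z0,z1)])
m=1e-3
PAN=[box(-85*m,85*m,-80*m,80*m,0,4*m),box(-85*m,-81*m,-80*m,80*m,0,40*m),box(-85*m,85*m,-80*m,-76*m,0,40*m),box(-85*m,85*m,76*m,80*m,0,40*m),
 box(-7*m,7*m,-76*m,76*m,105*m,125*m),box(-7*m,7*m,-80*m,-76*m,0,125*m),box(-7*m,7*m,76*m,80*m,0,125*m),
 box(-136*m,-124*m,-68*m,68*m,39*m,51*m),box(-130*m,-81*m,-67*m,-57*m,30*m,50*m),box(-130*m,-81*m,57*m,67*m,30*m,50*m)]
RISER=[box(-75*m,75*m,-100*m,100*m,0,95*m)]
BIN=[box(-110*m,110*m,-120*m,120*m,0,75*m)]
def place(P,p,z=0):
    c,s=np.cos(p[2]),np.sin(p[2]); return P@np.array([[c,s,0],[-s,c,0],[0,0,1]])+[p[0],p[1],z]
def mask(parts,p,C,z=0,S=4):
    im=np.zeros((400*S,640*S),np.uint8)
    for b in parts:
        q=cv2.convexHull(((proj(place(b,p,z),C)+.5)*S).astype(np.int32)); cv2.fillConvexPoly(im,q,1)
    return cv2.resize(im*1.0,(640,400),interpolation=cv2.INTER_AREA)
def fit(parts,p0,obs,z=0,valid=None):
    def f(v):
        p=np.array(v)*[.01,.01,.05]+p0; e=0
        for C,r in obs:
            a=mask(parts,p,C,z); e+=1-np.minimum(a,r).sum()/np.maximum(a,r).sum()
        return e/len(obs)
    best=min((minimize(f,v0,method="Nelder-Mead",options=dict(initial_simplex=np.array(v0)+np.array([[0,0,0],[2,0,0],[0,2,0],[0,0,2]]),maxiter=120,xatol=.02,fatol=1e-4)) for v0 in ([0,0,0],[1,-1,-2.])),key=lambda r:r.fun)
    return best.x*[.01,.01,.05]+p0, best.fun
E
cat > a.py <<'E'
from h import *
def reg(l,c): return models.silhouettes(l,c)[0]["region"]*1.0
viewer.read_camera("scene");viewer.read_camera("side")
Cs,Cd=cam("scene"),cam("side")
print(atz([[368,263],[385,266],[364,249],[361,276],[438,250],[373,186]],.01,Cs).round(3).tolist(), atz([[328,272]],.09,Cd).round(3), atz([[394,268]],.05,Cd).round(3))
pan=fit(PAN,[*atz([[368,263]],.03,Cs)[0,:2],.47],[(Cs,reg("pan","scene"))]); print("pan",pan)
rs=reg("riser","side"); bn=reg("bin","side")
both=lambda: None
b=fit(BIN,[*atz([[394,268]],.04,Cd)[0,:2],0.06],[(Cd,bn)]); print("bin",b)
b2=fit(BIN,b[0],[(Cd,bn),(Cs,reg("bin","scene"))]); print("bin2",b2)
RB=[RISER[0]]+[x+[.188,0,0] for x in BIN]
p=b[0]; r0=[p[0]-.188*np.cos(p[2]),p[1]-.188*np.sin(p[2]),p[2]]
print("RB",fit(RB,r0,[(Cd,np.maximum(rs,bn))]))
r=rs.copy(); print("riser visible",fit(RISER,r0,[(Cd,r)]))
print(env.get_state()["clock"])
E
python3 a.py
```

```text
[[0.516, 0.198, 0.01], [0.478, 0.231, 0.01], [0.502, 0.154, 0.01], [0.556, 0.222, 0.01], [0.31, 0.268, 0.01], [0.351, -0.025, 0.01]] [[ 0.533 -0.263  0.09 ]] [[ 0.721 -0.237  0.05 ]]
pan (array([0.52756462, 0.20362253, 0.37682469]), np.float64(0.17828309367983564))
bin (array([ 0.72263402, -0.22255739,  0.03173943]), np.float64(0.04715819109625197))
bin2 (array([ 0.72398718, -0.22303225,  0.04560949]), np.float64(0.0342267758392763))
RB (array([ 0.53422641, -0.22845352,  0.03148134]), np.float64(0.4820572904213094))
riser visible (array([ 0.53472871, -0.2285234 ,  0.03173943]), np.float64(1.0))
1.5
```

>>> {"op": "drive_tool", "data": {"series": [[[0.28,-0.1,-0.15,0,0,0],[0.28,-0.1,-0.15,0,0,0],[0.28,-0.1,-0.15,0,0,0],[0.28,-0.1,-0.15,0,0,0],[0.28,-0.1,-0.15,0,0,0],[0,0,0,0,0,-0.04],[0,0,0,0,0,-0.04],[0,0,0,0,0,-0.04],[0,0,0,0,0,0],[0,0,0,0,0,0]]]}}

```text
clock: 2.75
tcp_pos: [0.515, 0.1679, 0.3323]
orientation: [0.0, 0.563, 0.826, 0.0]
wrist_force: [-1.1, -0.2, 0.6]
finger_gap: 0.085
grip_force: 0.0
```

```bash
cat > b.py <<'E'
from h import *
import sys
s=env.get_state(); print(s["clock"],s["tcp_pos"],s["orientation"],s["qvel"].max() if hasattr(s["qvel"],'max') else '')
C=cam("wrist"); im=viewer.read_camera("wrist"); n=sys.argv[1]; np.savez(n+".npz",*C); 
cv2.imwrite(f"pics/{n}.png",im[:,:,::-1])
for l in ("pan","pan_bar","pan_rod","wall_shard","base_shard","lid_shard"):
    r=models.silhouettes(l,"wrist"); print(l,[(round(float(d["score"]),2),np.round(d["location"]).tolist(),int(d["region"].sum()),cv2.minAreaRect(np.argwhere(d["region"])[:,::-1].astype(np.float32))) for d in r])
print(C[0])
E
python3 b.py w1
```

```text
2.75 [0.51503296 0.16794902 0.33229465] [1.88847275e-05 5.62955641e-01 8.26487112e-01 6.22751533e-06] 0.0009141746848711358
pan [(0.98, [336.0, 139.0], 13926, ((307.50946044921875, 144.33804321289062), (177.173828125, 152.5573272705078), 3.338470220565796))]
pan_bar [(0.85, [335.0, 137.0], 13880, ((307.0376281738281, 143.9358367919922), (179.0026397705078, 152.32852172851562), 3.814074993133545))]
pan_rod [(0.62, [230.0, 139.0], 1036, ((230.38607788085938, 141.42816162109375), (107.86223602294922, 10.344430923461914), 85.36454010009766))]
wall_shard [(0.82, [360.0, 144.0], 639, ((358.5375061035156, 141.28863525390625), (64.42330932617188, 22.020992279052734), 80.86982727050781))]
base_shard [(0.67, [191.0, 27.0], 2088, ((192.0, 26.5), (53.0, 48.0), 90.0)), (0.61, [304.0, 109.0], 1938, ((302.28851318359375, 110.55769348144531), (47.85233688354492, 49.61738204956055), 11.309932708740234))]
lid_shard [(0.75, [304.0, 166.0], 1522, ((299.5, 167.0), (42.0, 43.0), 90.0)), (0.22, [304.0, 107.0], 1884, ((301.5, 109.5), (49.0, 47.0), 90.0))]
[[326.99923498   0.         312.83164095]
 [  0.         326.99923498 204.70709387]
 [  0.           0.           1.        ]]
```

View pics/w1.png

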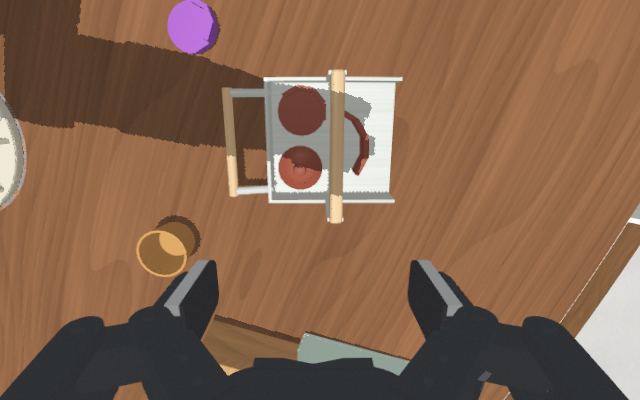

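The wrist view shows the pan with its bar from (338,70) to (336,222), rod (228,88)–(233,196), back wall top corners (265,79) and (269,202), and all three pieces inside. I solve for the pan pose from these points.

```bash
cat > c.py <<'E'
from h import *
from scipy.optimize import least_squares
C=[np.load("w1.npz")[f"arr_{i}"] for i in range(4)]
P=np.array([[0,80,125],[0,-80,125],[-130,68,51],[-130,-68,51],[-83,80,40],[-83,-80,40],[85,78,40],[85,-78,40]])*m
U=np.array([[338,70],[336,222],[228,88],[233,196],[265,79],[269,202],[402,79],[394,201]])
r=least_squares(lambda v:(proj(place(P,v),C)-U).ravel(),[.52,.2,.38],loss="soft_l1"); print(r.x,r.fun.reshape(-1,2).round(1).tolist())
reg=models.silhouettes("pan","wrist")[0]["region"]*1.
E
python3 c.py
python3 - <<'E'
import sys; sys.path.insert(0,'.')
from h import *
C=cam("wrist"); print(fit(PAN,[.52,.2,.4],[(C,models.silhouettes("pan","wrist")[0]["region"]*1.)]))
E
```

```text
[0.52704009 0.20348801 0.37714061] [[0.2, -0.6], [-0.4, 2.2], [-2.5, -0.4], [0.1, 0.4], [0.3, -1.6], [1.1, 0.8], [0.0, 0.2], [0.1, 0.0]]
(array([0.52660242, 0.20442594, 0.37850159]), np.float64(0.25434637159906404))
```

>>> {"op": "drive_tool", "data": {"series": [[[0.08,0.068,0.1,0,0,0],[0.08,0.068,0.1,0,0,0],[0.08,0.068,0.1,0,0,0],[0,0,0.25,0,0,0],[0,0,0.3,0,0,0],[0,0,0.3,0,0,0],[0,0,0.3,0,0,0],[0,0,0.25,0,0,0],[0,0,0.17,0,0,0],[0,0,0,0,0,0],[0,0,0,0,0,0]]], "jaw": 1, "grip_force": 80}}

```text
clock: 4.58
tcp_pos: [0.5275, 0.2043, 0.1082]
orientation: [0.0, 0.562, 0.827, 0.0]
wrist_force: [0.1, -0.2, 0.6]
finger_gap: 0.0854
grip_force: 0.0
```

>>> {"op": "drive_tool", "data": {"series": [[[0,0,0,0,0,0],[0,0,0,0,0,0],[0,0,0,0,0,0],[0,0,0,0,0,0],[0,0,0,0,0,0],[0,0,0,0,0,0],[0,0,0,0,0,0],[0,0,0,0,0,0],[0,0,0,0,0,0],[0,0,0,0,0,0],[0,0,0,0,0,0],[0,0,0,0,0,0]]], "jaw": -1, "grip_force": 80}}

```text
clock: 6.08
tcp_pos: [0.5275, 0.2038, 0.1083]
orientation: [0.0, 0.562, 0.827, 0.0]
wrist_force: [-0.6, -0.0, 5.5]
finger_gap: 0.0125
grip_force: 79.0
```

>>> {"op": "drive_tool", "data": {"series": [[[0,0,-0.02,0,0,0],[0,0,-0.03,0,0,0],[0,0,-0.05,0,0,0],[0,0,-0.07,0,0,0],[0,0,-0.1,0,0,0],[0,0,-0.1,0,0,0],[0,0,-0.1,0,0,0],[0,0,-0.1,0,0,0],[0,0,-0.1,0,0,0],[0,0,-0.1,0,0,0],[0,0,-0.1,0,0,0],[0,0,-0.1,0,0,0],[0,0,-0.1,0,0,0],[0,0,-0.08,0,0,0],[0,0,-0.06,0,0,0],[0,0,-0.04,0,0,0],[0,0,0,0,0,0],[0,0,0,0,0,0]]]}}

```text
clock: 8.32
tcp_pos: [0.527, 0.2037, 0.2575]
orientation: [-0.0, 0.562, 0.827, -0.0]
wrist_force: [-0.6, 0.2, -6.2]
finger_gap: 0.0125
grip_force: 78.0
```

```bash
python3 b.py w2
python3 - <<'E'
from h import *
s=env.get_state();print(s["wrist_force"],s["ft_torque"],s["finger_gap"])
# riser measurement, now unobstructed?
im=viewer.read_camera("side"); im2=viewer.read_camera("scene")
cv2.imwrite("pics/side1.png",cv2.resize(im[120:350,200:480,::-1],None,fx=2.8,fy=2.6))
for c in ("side","scene"):
    for l in ("riser","bin"):
        for d in models.silhouettes(l,c):
            print(c,l,round(float(d["score"]),2),np.round(d["location"]),int(d["region"].sum()))
            np.save(f"{c}_{l}.npy",d["region"]) if d["score"]>.5 else 0
E
```

```text
8.325 [0.52700103 0.20373143 0.25750194] [-2.03474332e-04  5.62087998e-01  8.27077372e-01 -2.46833947e-04] 0.003362036639606728
pan [(0.76, [313.0, 189.0], 43446, ((261.28887939453125, 218.6959991455078), (370.0184326171875, 279.1093444824219), 4.799835681915283))]
pan_bar [(0.74, [310.0, 190.0], 42991, ((261.4446105957031, 218.48788452148438), (370.082275390625, 278.2079772949219), 4.727987289428711))]
pan_rod [(0.71, [110.0, 215.0], 4050, ((112.1050796508789, 217.58837890625), (205.95631408691406, 23.696578979492188), 79.87532806396484))]
wall_shard [(0.63, [365.0, 226.0], 2269, ((363.1685485839844, 212.86849975585938), (129.69546508789062, 42.22821807861328), 77.94921112060547))]
base_shard [(0.96, [146.0, 41.0], 2835, ((148.6000213623047, 39.69999694824219), (64.39875793457031, 55.007266998291016), 63.43495178222656))]
lid_shard [(0.58, [256.0, 248.0], 3720, ((250.40478515625, 249.97055053710938), (61.51338195800781, 75.4667739868164), 38.990997314453125))]
[[326.99923498   0.         312.83164095]
 [  0.         326.99923498 204.70709387]
 [  0.           0.           1.        ]]
[-0.33036177  0.08488367 -6.03719361] [ 0.01939784 -0.11808541 -0.00542803] 0.012841954491882034
side riser 0.9 [329. 271.] 4280
side bin 0.92 [394. 268.] 6887
scene riser 0.61 [298. 156.] 2839
scene bin 0.67 [245. 184.] 5270
```

View pics/side1.png

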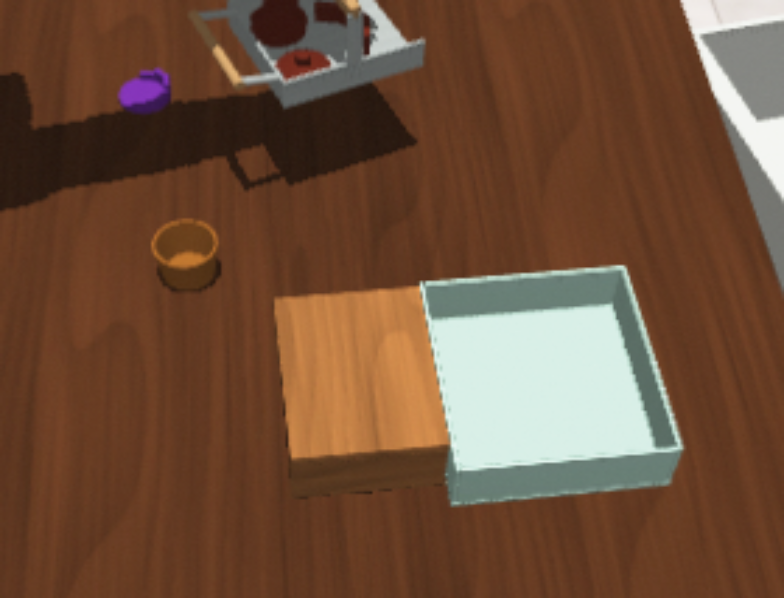

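View pics/w2.png

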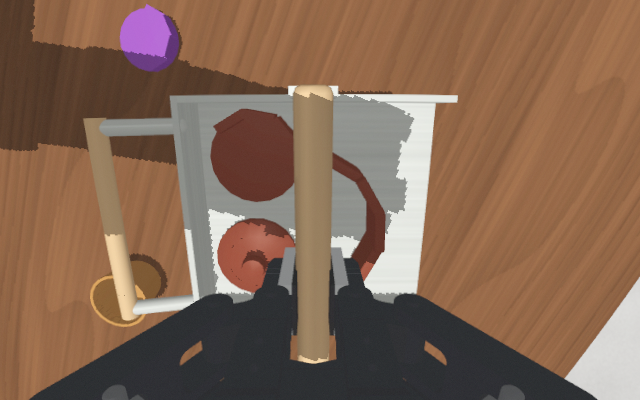

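All three pieces are in the held pan. The riser's top corners in the side view are at about (299,235), (350,231), (360,291) and (304,297).

Run:
```python
from h import *
from scipy.optimize import least_squares
Cd,Cs=cam("side"),cam("scene")
P=np.array([[-75,100,95],[75,100,95],[75,-100,95],[-75,-100,95]])*m
U=np.array([[298.6,234.6],[350,230.8],[359.6,291.2],[303.9,296.9]])
r=least_squares(lambda v:(proj(place(P,v),Cd)-U).ravel(),[.535,-.23,.04]); print("corners",r.x,r.fun.round(1))
L=np.load; r0=r.x
print("riser side",fit(RISER,r0,[(Cd,L("side_riser.npy")*1.)]))
b0=[r0[0]+.188*np.cos(r0[2]),r0[1]+.188*np.sin(r0[2]),r0[2]]
for n,o in (("side",[(Cd,L("side_bin.npy")*1.)]),("both",[(Cd,L("side_bin.npy")*1.),(Cs,L("scene_bin.npy")*1.)])):
    p,e=fit(BIN,b0,o); print("bin",n,p,e,"riser",p[0]-.188*np.cos(p[2]),p[1]-.188*np.sin(p[2]))
```

```text
corners [ 0.53503618 -0.23417769  0.03624328] [-0.8 -0.1  0.4 -0.4  1.   0.5 -0.7 -0.2]
riser side (array([ 0.53382915, -0.22606644,  0.05019081]), np.float64(0.041164574028819456))
bin side [ 0.72395189 -0.22276487  0.03050113] 0.037820698620150583 riser 0.5360393315762798 -0.22849819609553082
bin both [ 0.72383527 -0.22267656  0.04086961] 0.029308758360490517 riser 0.5359922601431539 -0.23035790786296192
```

>>> {"op": "drive_tool", "data": {"series": [[[-0.05,-0.015,0,0,0,0],[-0.1,-0.03,0,0,0,0],[-0.149,-0.044,0,0,0,0],[-0.198,-0.059,0,0,0,0],[-0.248,-0.074,0,0,0,0],[-0.248,-0.074,0,0,0,0],[-0.248,-0.074,0,0,0,0],[-0.248,-0.074,0,0,0,0],[-0.248,-0.074,0,0,0,0],[-0.248,-0.074,0,0,0,0],[-0.248,-0.074,0,0,0,0],[-0.248,-0.074,0,0,0,0],[-0.248,-0.074,0,0,0,0],[-0.248,-0.074,0,0,0,0],[-0.198,-0.059,0,0,0,0],[-0.149,-0.044,0,0,0,0],[-0.1,-0.03,0,0,0,0],[-0.05,-0.015,0,0,0,0],[0,0,0,0,0,0]]]}}

```text
clock: 11.35
tcp_pos: [0.5651, -0.2294, 0.2578]
orientation: [-0.0, 0.562, 0.827, 0.0]
wrist_force: [-0.1, -0.4, -5.8]
finger_gap: 0.0128
grip_force: 78.0
```

>>> {"op": "drive_tool", "data": {"series": [[[0,0,0,0,0,0.01],[0,0,0,0,0,0.02],[0,0,0,0,0,0.025],[0,0,0,0,0,0.025],[0,0,0,0,0,0.018],[0,0,0,0,0,0.0095],[0,0,0,0,0,0],[0,0,0,0,0,0]]]}}

```text
clock: 12.35
tcp_pos: [0.5651, -0.2294, 0.258]
orientation: [0.0, 0.693, 0.721, 0.0]
wrist_force: [-0.3, 0.9, -6.2]
finger_gap: 0.0128
grip_force: 78.0
```

```bash
python3 b.py w3
python3 - <<'E'
from h import *
im=viewer.read_camera("side")
cv2.imwrite("pics/side2.png",cv2.resize(im[120:350,200:480,::-1],None,fx=2.8,fy=2.6))
s=env.get_state();q=s["orientation"];R=Ro.from_quat([q[1],q[2],q[3],q[0]]).as_matrix();print(R.round(4).tolist(),s["tcp_pos"])
E
```

```text
12.35 [ 0.56508559 -0.2294113   0.25796029] [4.58739351e-05 6.92868294e-01 7.21064161e-01 2.19031532e-05] 0.0026562235818492225
pan [(0.7, [310.0, 188.0], 43618, ((260.354736328125, 218.00930786132812), (370.8489074707031, 279.69720458984375), 5.079607963562012))]
pan_bar [(0.74, [310.0, 188.0], 43138, ((260.87579345703125, 218.66131591796875), (371.0149230957031, 279.1093444824219), 4.799835681915283))]
pan_rod [(0.6, [110.0, 211.0], 4110, ((111.45936584472656, 217.98211669921875), (206.09298706054688, 23.56685447692871), 80.07376098632812))]
wall_shard [(0.76, [365.0, 224.0], 2431, ((363.15386962890625, 213.26922607421875), (130.9365692138672, 42.71651840209961), 77.14191436767578))]
base_shard [(0.73, [254.0, 152.0], 6301, ((251.5, 155.0), (92.0, 83.0), 90.0)), (0.52, [272.0, 85.0], 2607, ((278.02252197265625, 84.26880645751953), (18.62024688720703, 174.03724670410156), 89.60486602783203))]
lid_shard [(0.94, [252.0, 246.0], 3720, ((250.218505859375, 249.70068359375), (62.142578125, 75.94792938232422), 38.990997314453125))]
[[326.99923498   0.         312.83164095]
 [  0.         326.99923498 204.70709387]
 [  0.           0.           1.        ]]
[[-0.0392, 0.9992, 0.0], [0.9992, 0.0392, -0.0001], [-0.0001, 0.0, -1.0]] [ 0.56504249 -0.22965819  0.25791378]
```

View pics/side2.png

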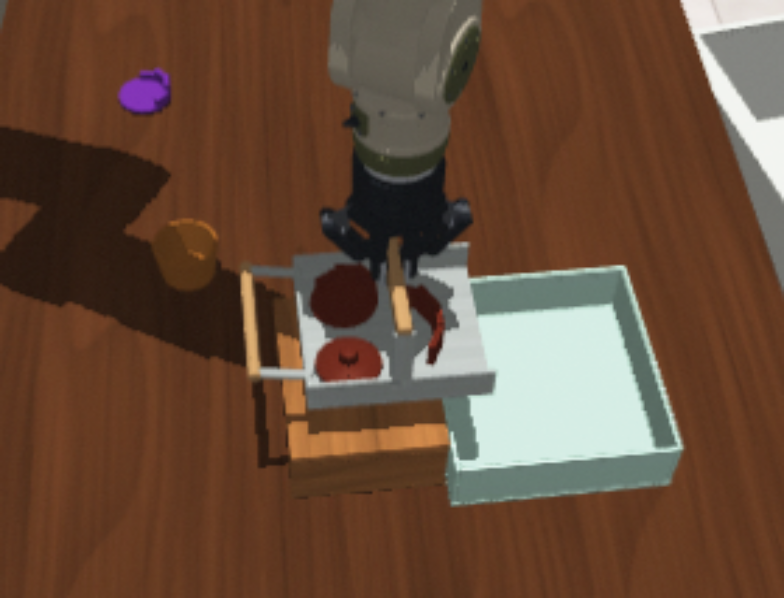

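The pan is square over the riser, with its lip toward the bin and the pieces aboard. I lower it now.

>>> {"op": "drive_tool", "data": {"series": [[[0,0,0.03,0,0,0],[0,0,0.05,0,0,0],[0,0,0.07,0,0,0],[0,0,0.07,0,0,0],[0,0,0.07,0,0,0],[0,0,0.06,0,0,0],[0,0,0.04,0,0,0],[0,0,0.02,0,0,0],[0,0,0.01,0,0,0],[0,0,0.01,0,0,0],[0,0,0.01,0,0,0],[0,0,0,0,0,0]]]}}

```text
clock: 14.25
tcp_pos: [0.5651, -0.2296, 0.2051]
orientation: [0.0, 0.693, 0.721, 0.0]
wrist_force: [0.0, -0.1, -5.6]
finger_gap: 0.0126
grip_force: 78.0
```

>>> {"op": "drive_tool", "data": {"series": [[[0,0,0.008,0,0,0],[0,0,0.004,0,0,0],[0,0,0.004,0,0,0],[0,0,0,0,0,0]]]}}

```text
clock: 14.75
tcp_pos: [0.5652, -0.2296, 0.2034]
orientation: [0.0, 0.693, 0.721, 0.0]
wrist_force: [0.1, 0.3, -4.8]
finger_gap: 0.0126
grip_force: 78.2
```

>>> {"op": "drive_tool", "data": {"series": [[[0,0,0.005,0,0,0],[0,0,0.005,0,0,0],[0,0,0,0,0,0]]]}}

```text
clock: 15.12
tcp_pos: [0.5654, -0.2297, 0.2033]
orientation: [0.001, 0.693, 0.721, 0.0]
wrist_force: [-1.1, 2.5, 5.5]
finger_gap: 0.0125
grip_force: 79.7
```

>>> {"op": "drive_tool", "data": {"series": [[[0,0,-0.005,0,0,0],[0,0,0,0,0,0]]]}}

```text
clock: 15.38
tcp_pos: [0.5653, -0.2296, 0.2033]
orientation: [0.001, 0.693, 0.721, 0.0]
wrist_force: [-1.6, 2.8, 5.4]
finger_gap: 0.0125
grip_force: 79.8
```

>>> {"op": "drive_tool", "data": {"series": [[[0,0,0,0,0,0],[0,0,0,0,0,0],[0,0,0,0,0,0],[0,0,0,0,0,0],[0,0,0,0,0,0],[0,0,0,0,0,0],[0,0,0,0,0,0],[0,0,-0.1,0,0,0],[0,0,-0.25,0,0,0],[0,0,-0.3,0,0,0],[0,0,-0.3,0,0,0],[0,0,-0.2,0,0,0],[0,0,0,0,0,0]]], "jaw": 1}}

```text
clock: 17.0
tcp_pos: [0.5659, -0.2301, 0.3436]
orientation: [0.003, 0.693, 0.721, 0.001]
wrist_force: [0.4, 0.2, 0.3]
finger_gap: 0.0855
grip_force: 0.0
```

```bash
python3 b.py w4
python3 - <<'E'
from h import *
for c in ("side","scene"):
    im=viewer.read_camera(c); C=cam(c)
    if c=="side": cv2.imwrite("pics/side3.png",cv2.resize(im[120:350,200:480,::-1],None,fx=2.8,fy=2.6))
    for l in ("pan","pan_rod"):
        for d in models.silhouettes(l,c)[:1]: print(c,l,d["score"],d["location"], atz([d["location"]],.14,C), fit(PAN,[.565,-.229,.04],[(C,d["region"]*1.)],z=.095) if l=="pan" else "")
E
```

```text
17.0 [ 0.56594167 -0.23008693  0.34355507] [2.64911278e-03 6.93106282e-01 7.20830195e-01 7.01972886e-04] 0.022621839592090073
pan [(0.89, [317.0, 172.0], 19837, ((283.4303283691406, 189.75140380859375), (220.57489013671875, 187.09194946289062), 1.4502161741256714))]
pan_bar [(0.8, [314.0, 171.0], 20000, ((282.482177734375, 188.98080444335938), (220.36740112304688, 188.2412872314453), 2.12109637260437))]
pan_rod [(0.75, [314.0, 170.0], 20513, ((281.7915344238281, 188.81533813476562), (219.36077880859375, 188.32582092285156), 2.2457425594329834)), (0.57, [188.0, 176.0], 1563, ((187.7191925048828, 175.91778564453125), (129.443115234375, 13.65397834777832), 83.48019409179688))]
wall_shard [(0.88, [345.0, 177.0], 929, ((341.6299133300781, 171.7003173828125), (82.92206573486328, 26.33414077758789), 76.5689697265625))]
base_shard [(0.92, [276.0, 134.0], 2569, ((274.5769348144531, 136.1153564453125), (57.41147232055664, 55.19267272949219), 56.3099365234375)), (0.31, [314.0, 173.0], 19910, ((282.9265441894531, 188.43392944335938), (219.27232360839844, 187.2447967529297), 2.174744129180908))]
lid_shard [(0.74, [276.0, 201.0], 2148, ((275.0, 203.0), (50.0, 52.0), 90.0))]
[[326.99923498   0.         312.83164095]
 [  0.         326.99923498 204.70709387]
 [  0.           0.           1.        ]]
side pan 0.58 [338.7, 256.3] [[ 0.56195785 -0.24750199  0.14      ]] (array([ 0.56337413, -0.22738136,  0.04340593]), np.float64(0.30291884893779797))
side pan_rod 0.67 [289.5, 254.0] [[ 0.43287493 -0.23238289  0.14      ]] 
scene pan 0.59 [283.5, 145.4] [[ 0.57059198 -0.22607828  0.14      ]] (array([ 0.56624881, -0.2307773 ,  0.04028302]), np.float64(0.2259542593035302))
scene pan_rod 0.56 [318.9, 129.7] [[ 0.44188739 -0.22832277  0.14      ]]
```

View pics/w4.png

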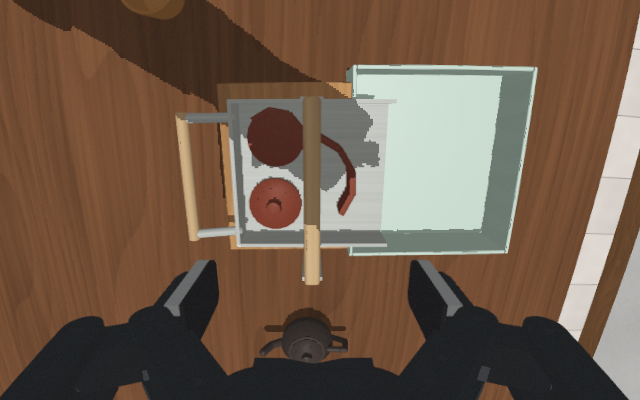

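The wrist view shows the pan flat on the riser, lip column ~390 beyond the bin's near wall (~352), pieces inside, rod from (183,117) to (194,238). I refine the pan pose here.

```bash
cat > d.py <<'E'
from h import *
from scipy.optimize import least_squares
C=[np.load("w4.npz")[f"arr_{i}"] for i in range(4)]
P=np.array([[0,80,125],[0,-80,125],[-130,68,51],[-130,-68,51],[-83,80,40],[-83,-80,40],[85,78,40],[85,-78,40]])*m
U=np.array([[312,96],[312,284],[183,117],[194,239],[229,100],[238,247],[395,100],[386,246]])
r=least_squares(lambda v:(proj(place(P,v,.095),C)-U).ravel(),[.565,-.23,.04],loss="soft_l1"); print(r.x,r.fun.reshape(-1,2).round(1).tolist())
p=r.x; rod=place(np.array([[-.13,0,.045]]),p,.095)[0]; print("rod",rod)
s=env.get_state();q=s["orientation"];R=Ro.from_quat([q[1],q[2],q[3],q[0]]).as_matrix();print(R.round(4).tolist())
print((R.T@(rod-[0,0,.008]-s["tcp_pos"])/.12).round(3), s["tcp_pos"])
E
python3 d.py
```

```text
[ 0.5651419  -0.22986401  0.03990741] [[-0.3, 0.2], [0.1, 2.0], [-3.7, -4.6], [-0.5, 1.7], [-0.4, -0.7], [0.9, -0.3], [1.3, 1.1], [0.7, -1.3]]
rod [ 0.43524541 -0.23505059  0.14      ]
[[-0.0393, 0.9992, -0.0001], [0.9992, 0.0393, 0.0001], [0.0001, -0.0001, -1.0]]
[-0.003 -1.082  1.737] [ 0.56503409 -0.22957989  0.34046328]
```

>>> {"op": "drive_tool", "data": {"series": [[[0,-0.15,0,0,0,0],[0,-0.3,0,0,0,0],[0,-0.3,0,0,0,0],[0,-0.23,0,0,0,0],[-0.003,-0.102,0,0,0,0],[0,0,0.2,0,0,0],[0,0,0.3,0,0,0],[0,0,0.3,0,0,0],[0,0,0.3,0,0,0],[0,0,0.25,0,0,0],[0,0,0.2,0,0,0],[0,0,0.12,0,0,0],[0,0,0.06,0,0,0],[0,0,0,0,0,0]]], "jaw": -0.06}}

```text
clock: 19.4
tcp_pos: [0.4356, -0.2351, 0.1331]
orientation: [0.0, 0.693, 0.721, 0.0]
wrist_force: [-0.3, -0.6, -0.1]
finger_gap: 0.0402
grip_force: 0.0
```

>>> {"op": "drive_tool", "data": {"series": [[[0,0,0,0,0,0],[0,0,0,0,0,0],[0,0,0,0,0,0],[0,0,0,0,0,0],[0,0,0,0,0,0],[0,0,0,0,0,0],[0,0,0,0,0,0]]], "jaw": -1, "grip_force": 60}}

```text
clock: 20.27
tcp_pos: [0.4358, -0.2355, 0.134]
orientation: [0.001, 0.693, 0.721, 0.0]
wrist_force: [-1.4, 0.7, 5.8]
finger_gap: 0.0101
grip_force: 58.6
```

Run:
```python
import numpy as np
# pivot: riser far edge; rod rel. pivot in pan: (-(130+45),45); d=30 -> pan x at edge=45
a=np.array([-.175,.045])
th=np.radians(np.array([0,1,3,6,9.5,13,16.5,20,23.5,27,30.5,34,37.5,41,44.5,48,51,53,54]))
P=np.array([[a[0]*np.cos(t)+a[1]*np.sin(t),-a[0]*np.sin(t)+a[1]*np.cos(t)] for t in th])
D=np.diff(P,axis=0)/.12
print([[0,round(d[0],3),round(-d[1],3),0,0,0] for d in D]); print(P[-1]-P[0],D.sum(0))
```

```text
[[0, np.float64(0.007), np.float64(-0.025), 0, 0, 0], [0, np.float64(0.015), np.float64(-0.05), 0, 0, 0], [0, np.float64(0.026), np.float64(-0.075), 0, 0, 0], [0, np.float64(0.035), np.float64(-0.085), 0, 0, 0], [0, np.float64(0.04), np.float64(-0.083), 0, 0, 0], [0, np.float64(0.045), np.float64(-0.08), 0, 0, 0], [0, np.float64(0.05), np.float64(-0.077), 0, 0, 0], [0, np.float64(0.054), np.float64(-0.074), 0, 0, 0], [0, np.float64(0.059), np.float64(-0.071), 0, 0, 0], [0, np.float64(0.063), np.float64(-0.067), 0, 0, 0], [0, np.float64(0.067), np.float64(-0.063), 0, 0, 0], [0, np.float64(0.071), np.float64(-0.059), 0, 0, 0], [0, np.float64(0.074), np.float64(-0.054), 0, 0, 0], [0, np.float64(0.077), np.float64(-0.05), 0, 0, 0], [0, np.float64(0.08), np.float64(-0.045), 0, 0, 0], [0, np.float64(0.071), np.float64(-0.035), 0, 0, 0], [0, np.float64(0.048), np.float64(-0.021), 0, 0, 0], [0, np.float64(0.024), np.float64(-0.01), 0, 0, 0]]
[0.10854335 0.12302831] [0.90452788 1.02523592]
```

>>> {"op": "drive_tool", "data": {"series": [[[0,0.007,-0.025,0,0,0],[0,0.015,-0.05,0,0,0],[0,0.026,-0.075,0,0,0],[0,0.035,-0.085,0,0,0],[0,0.04,-0.083,0,0,0],[0,0.045,-0.08,0,0,0]]]}}

```text
clock: 21.02
tcp_pos: [0.456, -0.2342, 0.1816]
orientation: [0.0, 0.693, 0.721, 0.0]
wrist_force: [-0.3, -0.1, -3.2]
finger_gap: 0.0097
grip_force: 58.3
```

Run:
```python
from h import *
s=env.get_state(); print(s["wrist_force"],s["ft_torque"],s["finger_gap"])
C=cam("side"); im=viewer.read_camera("side"); cv2.imwrite("pics/side4.png",cv2.resize(im[120:350,200:480,::-1],None,fx=2.8,fy=2.6))
```

```text
[-0.25350048 -0.10327847 -3.17872787] [-0.06100585  0.33837154  0.0033205 ] 0.009745027470583116
```

View pics/side4.png

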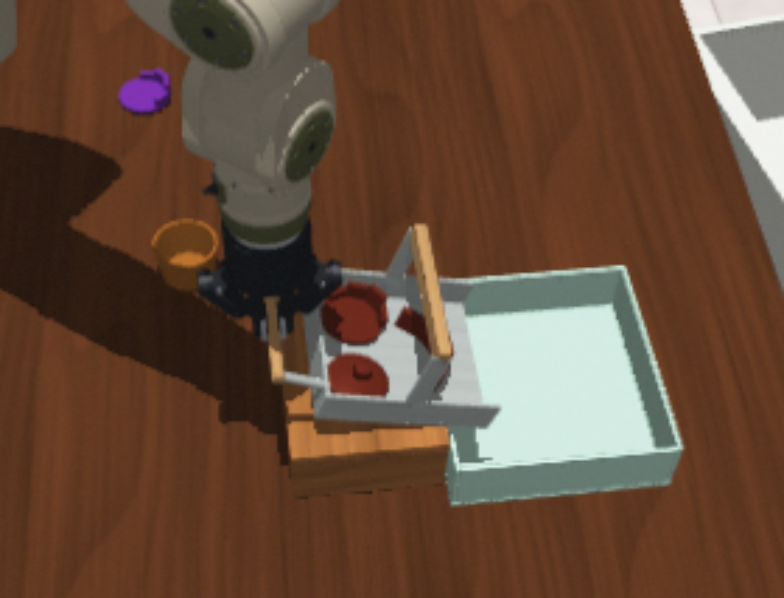

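The pan is tilting on the riser edge and turning between the fingers, with pieces still aboard. I continue to about 54°.

>>> {"op": "drive_tool", "data": {"series": [[[0,0.05,-0.077,0,0,0],[0,0.054,-0.074,0,0,0],[0,0.059,-0.071,0,0,0],[0,0.063,-0.067,0,0,0],[0,0.067,-0.063,0,0,0],[0,0.071,-0.059,0,0,0],[0,0.074,-0.054,0,0,0],[0,0.077,-0.05,0,0,0],[0,0.08,-0.045,0,0,0],[0,0.071,-0.035,0,0,0],[0,0.048,-0.021,0,0,0],[0,0.024,-0.01,0,0,0],[0,0,0,0,0,0],[0,0,0,0,0,0],[0,0,0,0,0,0],[0,0,0,0,0,0]]]}}

```text
clock: 23.08
tcp_pos: [0.5438, -0.2308, 0.2559]
orientation: [0.0, 0.693, 0.721, 0.0]
wrist_force: [0.3, -0.4, -2.6]
finger_gap: 0.0099
grip_force: 58.5
```

Run:
```python
from h import *
s=env.get_state(); print(s["wrist_force"],s["ft_torque"],s["finger_gap"])
for c in ("side","scene"):
    C=cam(c); im=viewer.read_camera(c)
    if c=="side": cv2.imwrite("pics/side5.png",cv2.resize(im[120:350,200:480,::-1],None,fx=2.8,fy=2.6))
    for l in ("wall_shard","base_shard","lid_shard"):
        print(c,l,[(round(float(d["score"]),2),np.round(d["location"]).tolist(),int(d["region"].sum()),atz([d["location"]],.02,C).round(3).tolist()) for d in models.silhouettes(l,c)])
```

```text
[ 0.30883545 -0.35118598 -2.61260162] [0.00296212 0.22740539 0.0225639 ] 0.00994303499956092
side wall_shard [(0.67, [390.0, 266.0], 192, [[0.717, -0.212, 0.02]]), (0.43, [362.0, 243.0], 3206, [[0.645, -0.125, 0.02]])]
side base_shard [(0.61, [381.0, 255.0], 63, [[0.695, -0.171, 0.02]]), (0.59, [250.0, 154.0], 262, [[0.301, 0.269, 0.02]]), (0.28, [322.0, 279.0], 3564, [[0.52, -0.24, 0.02]])]
side lid_shard [(0.59, [390.0, 289.0], 168, [[0.706, -0.286, 0.02]])]
scene wall_shard [(0.81, [251.0, 190.0], 250, [[0.713, -0.204, 0.02]]), (0.69, [268.0, 143.0], 2750, [[0.58, -0.36, 0.02]])]
scene base_shard [(0.58, [268.0, 194.0], 233, [[0.67, -0.165, 0.02]])]
scene lid_shard [(0.67, [246.0, 167.0], 202, [[0.69, -0.301, 0.02]])]
```

View pics/side5.png

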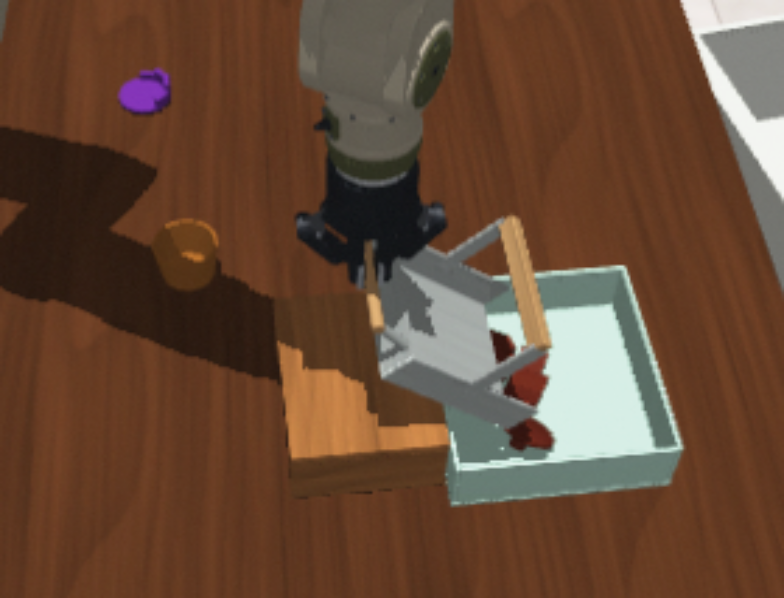

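All three pieces are in the bin and the pan is empty. I lower it along the reverse path.

>>> {"op": "drive_tool", "data": {"series": [[[0,-0.024,0.01,0,0,0],[0,-0.048,0.021,0,0,0],[0,-0.071,0.035,0,0,0],[0,-0.08,0.045,0,0,0],[0,-0.077,0.05,0,0,0],[0,-0.074,0.054,0,0,0],[0,-0.071,0.059,0,0,0],[0,-0.067,0.063,0,0,0],[0,-0.063,0.067,0,0,0],[0,-0.059,0.071,0,0,0],[0,-0.054,0.074,0,0,0],[0,-0.05,0.077,0,0,0],[0,-0.045,0.08,0,0,0],[0,-0.04,0.083,0,0,0],[0,-0.035,0.085,0,0,0],[0,-0.026,0.075,0,0,0],[0,-0.015,0.04,0,0,0],[0,-0.005,0.015,0,0,0],[0,0,0,0,0,0]]]}}

```text
clock: 25.85
tcp_pos: [0.4337, -0.2352, 0.1362]
orientation: [-0.001, 0.693, 0.721, -0.002]
wrist_force: [-6.1, 0.1, 13.4]
finger_gap: 0.0093
grip_force: 60.4
```

>>> {"op": "drive_tool", "data": {"series": [[[0,0,-0.008,0,0,0],[0,0,0,0,0,0]]]}}

```text
clock: 26.1
tcp_pos: [0.4343, -0.2352, 0.1371]
orientation: [-0.0, 0.693, 0.721, -0.001]
wrist_force: [-3.6, 0.7, 9.9]
finger_gap: 0.0092
grip_force: 60.1
```

>>> {"op": "drive_tool", "data": {"series": [[[0,0,0,0,0,0],[0,0,0,0,0,0],[0,0,0,0,0,0],[0,0,0,0,0,0],[0,0,0,0,0,0]]], "jaw": -0.06}}

```text
clock: 26.72
tcp_pos: [0.4355, -0.235, 0.1362]
orientation: [-0.0, 0.693, 0.721, -0.0]
wrist_force: [0.4, 0.5, 0.6]
finger_gap: 0.0401
grip_force: 0.0
```

>>> {"op": "drive_tool", "data": {"series": [[[0,0,-0.1,0,0,0],[0,0,-0.25,0,0,0],[0,0,-0.35,0,0,0],[0,0,-0.35,0,0,0],[0,0,-0.35,0,0,0],[0,0,-0.25,0,0,0],[0,0.25,-0.1,0,0,0],[0,0.35,0,0,0,0],[0,0.3,0,0,0,0],[0,0.18,0,0,0,0],[0,0,0,0,0,0],[0,0,0,0,0,0]]]}}

```text
clock: 28.22
tcp_pos: [0.5644, -0.2299, 0.3468]
orientation: [-0.0, 0.693, 0.721, -0.0]
wrist_force: [0.6, -0.4, 0.9]
finger_gap: 0.04
grip_force: 0.0
```

```bash
python3 b.py w5
python3 - <<'E'
from h import *
for c in ("side","scene"):
    C=cam(c); im=viewer.read_camera(c)
    for l in ("wall_shard","base_shard","lid_shard","pan_rod","pan","teapot_a","cup"):
        print(c,l,[(round(float(d["score"]),2),np.round(d["location"]).tolist(),fit(PAN,[.565,-.229,.04],[(C,d["region"]*1.)],z=.095) if l=="pan" else atz([d["location"]],.14 if l=="pan_rod" else .02,C).round(3).tolist()) for d in models.silhouettes(l,c)])
E
```

```text
28.225 [ 0.56444131 -0.22987601  0.34680126] [-2.03085012e-05  6.93092431e-01  7.20848717e-01 -9.73814377e-05] 0.0015575830685343518
pan [(0.87, [310.0, 170.0], 24776, ((287.70269775390625, 188.23434448242188), (215.3250732421875, 185.4598846435547), 2.353296995162964))]
pan_bar [(0.87, [308.0, 168.0], 25552, ((288.2760314941406, 189.563232421875), (218.55458068847656, 187.20556640625), 1.5911402702331543))]
pan_rod [(0.82, [195.0, 171.0], 1568, ((192.71621704101562, 175.523193359375), (127.8807373046875, 15.092652320861816), 85.33314514160156)), (0.33, [310.0, 339.0], 2264, ((307.4320373535156, 338.6152648925781), (85.53231048583984, 46.50433349609375), 10.539183616638184))]
wall_shard [(0.72, [417.0, 155.0], 1596, ((416.658935546875, 150.65411376953125), (28.463685989379883, 68.1261978149414), 24.676862716674805))]
base_shard [(0.57, [405.0, 125.0], 977, ((404.6576232910156, 125.47859954833984), (26.94742202758789, 46.534202575683594), 3.5763344764709473))]
lid_shard [(0.84, [408.0, 196.0], 1045, ((404.7992248535156, 195.7090301513672), (35.037330627441406, 37.30072784423828), 5.19
[... 809 characters left out ...]
 base_shard [(0.87, [438.0, 253.0], [[0.321, 0.277, 0.02]]), (0.6, [310.0, 175.0], [[0.516, -0.164, 0.02]])]
scene lid_shard [(0.67, [248.0, 168.0], [[0.686, -0.295, 0.02]]), (0.51, [250.0, 111.0], [[0.57, -0.542, 0.02]])]
scene pan_rod [(0.62, [320.0, 128.0], [[0.434, -0.234, 0.14]]), (0.49, [286.0, 148.0], [[0.568, -0.212, 0.14]])]
scene pan [(0.72, [286.0, 148.0], (array([ 0.56874676, -0.23038224,  0.04189082]), np.float64(0.06634182908545727))), (0.45, [250.0, 186.0], (array([ 0.565, -0.229,  0.04 ]), np.float64(1.0)))]
scene teapot_a [(0.65, [433.0, 375.0], [[0.544, 0.538, 0.02]]), (0.61, [249.0, 109.0], [[0.57, -0.553, 0.02]])]
scene cup [(0.56, [370.0, 184.0], [[0.359, -0.03, 0.02]])]
```

View pics/w5.png

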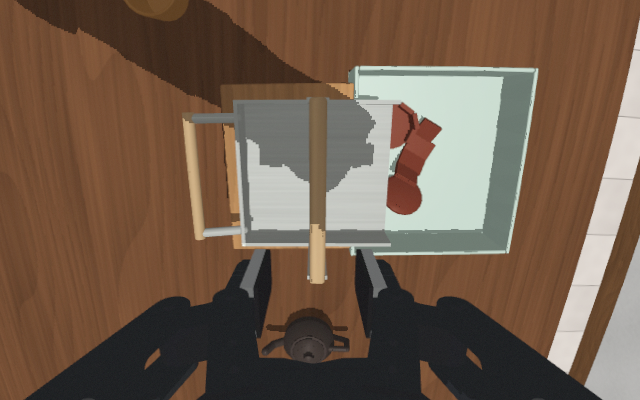

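The wrist view shows the empty pan square on the riser, lip (column ~390) over the bin, the pieces at about (403,125), (415,155) and (404,196) inside the bin, and the gripper clear. I hand in.

```bash
python3 -c "
from workcell import order; print(order.hand_in())"
```

```text
the job is handed in; nothing more can be done
None
```

The job is handed in: all three pieces are in the bin, and the empty pan is back flat and square on the riser with its lip over the bin. The gripper is clear, and the teapots and cup were not touched; it took about 29 s of robot time.

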